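# Set the pressure cap of a connector test fixture

### The arm

A 7-joint arm with a two-finger parallel gripper is mounted at the origin on a cart in front of the work surface, level with it; the furniture and walls round the work are solid. World frame = base frame: x ahead of the robot, y to its left, z up, the work surface at z = 0. Lengths are in m, angles in rad, forces in N, time in s.
With the tool pointing down it reaches from about 0.425 to 0.95 m from the base axis. Payload 4.7 kg.
Tool frame: the origin (TCP) lies on the centre line of the jaws, within the pads' length; the fingertips stand 19 mm ahead of it and the grasp point (between the pads) is the TCP; z points along the fingers, y is the line along which they close (so a half turn about z gives the same grasp; the last joint's range is limited). The gripper opens to 85 mm and grips with 20 to 120 N. Pads are 22 mm wide; open, the fingers measure 114 mm over their backs; the gripper's body (76 mm by 85 mm) begins 54 mm behind the grasp point. The pads swing forward as they close: fully open they stand 13 mm farther back than shut.
Start: joints at [1.205, 0.469, -0.049, 1.532, 0.024, 1.141, -0.082], TCP at [0.223, -0.637, 0.25] pointing down, gripper open.
Joint ranges: [-2.59, 2.59], [-0.33, 1.99], [-1.39, 1.29], [0.1, 2.45], [-1.04, 4.18], [0.21, 1.99], [-2.66, 2.66]. Speed limits (rad/s): [2.57, 2.57, 3.14, 3.14, 3.14, 3.14, 3.14].

### API

Orientations are given as a 3x3 rotation matrix whose columns are the frame's x, y, z axes.
In Python, from plant import read_state, camera, close_job gives the robot as it stands.
- The arm moves only by the shell command python3 -m crank 'ROWS' [FORCE]. ROWS is JSON, a list that holds one entry, the list of rows, each a list of 5 numbers: the shift along the tool's x, y, z in cm, then the turn about the tool's z in degrees, then the opening, from 0 (shut) to 1 (fully open). A call has 1 to 5 rows; each row shifts and turns the commanded pose from where the row before left it, along the tool's axes as they then stand; what a row does not reach is not made up. A row lasts 1/8 s, in which the tool goes at most 62.5 mm and 10.7 degrees, less where a joint would pass 70% of its speed; a pose out of reach is approached as far as the arm can. A call is refused whole if a number of a shift passes 6.25 or a number of a turn 10.7, either way. A call with a gripper value outside its range is refused whole. The fingers move at their own pace and stop on an object; FORCE is the grip in N (left out, the last holds). Time passes only in rows, so rows that do not move let the fingers close. It gives the time, the measured TCP pose, the force, the opening and the grip force at its end, in the units of the state.
- read_state(): the state, without advancing time (a new reading comes with each control period).
- camera(name): name is "scene" or "top" or "wrist"; returns a dict with "img" (384x512x3 uint8, red, green, blue), "fx", "fy", "cx", "cy" (pixels), "view" (4x4, takes a point from world to camera coordinates). Camera axes: x right, y up, looking along -z (the intrinsics and any distortion apply to the point x, -y, -z); pixel columns grow to the right and rows downward; lengths in m; the calibration is good to about 2 mm. A picture is of the moment at which its call begins. There is no depth.
- close_job(): hands the job in; it is judged then, once.
The state is a dict: "time": time; "qpos": joint angles; "dq": joint speeds; "tau": joint torques, N m; "ee_pos": TCP position; "orientation": TCP orientation; "contact_force": force on the tool from outside, world axes, zero at the start; "wrist_torque": the same for the moment, N m; "finger_gap": opening from 0.0 (shut) to 1.0 (fully open); "grip_force": force on a finger pad.
Only numpy, scipy, OpenCV 4.12 (cv2) and the standard library are available. Lean on these libraries where they do the work, as an engineer would, in place of code of your own. Each camera call takes 0.05 s, during which the arm holds its last target. There are 200 camera calls.

### The job

Set up the connector test fixture: press its hinged cover shut until the catches snap over it, screw the knurled cap on the cover down until it bottoms out, then back it off a quarter turn so that the pressure foot can float. Keep the cap gripped there so that it cannot creep while a colleague nips up its lock screw: the program finishes while still holding the cap. Leave the things lying beside the fixture where they are.

Things in the scene. Friction and masses are not known exactly. Their poses are not given: they have to be found in the camera images.
- fixture: Connector test fixture, fixed to the bench: grey block 130 x 100 mm, aluminium rim 42 mm high. Origin: centre of its underside. x runs from its front (tab side, near the robot) to the hinge at the back, y left, z up. At each side a cheek 16 mm long (45 mm in front of the centre, outer face 64 mm from the middle, top 58 mm above the bench) carries a spring ball that catches the cover.
- cover_hinge (a point): Hinge axis of the cover: 60 mm behind the fixture's centre, 48 mm above the bench, axis along the fixture's y.
- cover_tab (a point): Upper face of the press tab at the cover's free front edge, in its middle: 134 mm from the hinge axis, 4 mm above the plane through it; moves with the cover. The tab is 36 mm wide, starts 22 mm nearer the hinge and ends 8 mm beyond this point. With the cover shut it is level, 52 mm above the bench.
- cover (a joint): Angle of the aluminium cover (92 x 110 x 8 mm plus tab), rad: 0 shut, positive open, at most 1.3. Friction holds it open at the start; below about 0.6 a spring lifts it again to about 0.8 if let go. At about 0.08 rad it meets the two spring balls and needs roughly 10 N down on the tab to snap past them (at 0.04) to its stop at 0, where they hold it.
- cap (a joint): Angle of the knurled cap on its thread, rad: 0 bottomed, positive unscrewed (counter-clockwise seen from above). Right-hand thread: clockwise screws it down. Turning takes 0.06 N m; it stays where it is left. Pitch 3 mm: it moves 0.48 mm along its axis a radian. At the start it is 2.4 to 4.6 rad from the bottom, where it stops hard.
- cap_grip (a point): Centre (half-way up, on the axis) of the dark knurled cap, 36 mm across, 24 mm high, bright index line on top; z points outward along its axis. It sits on the cover, axis square to it, 58 mm from the hinge axis. Cover shut: axis upright, 2 mm behind the fixture's centre, this point 78.5 mm above the bench when bottomed, cap's lower edge then 14.5 mm above the cover's face; below it a 31 mm boss.
- tape_roll: Bystander: roll of yellow tape lying flat, 97 mm across, 19 mm high; origin at the centre of its underside.
- tweezers: Bystander: steel tweezers lying flat, 119 mm long along their y axis, 9 mm high; origin at the centre of the underside.
- connector: Bystander: white wire connector with a small coil of blue wire, 111 x 102 x 26 mm; origin at the centre of the underside.
Not all that is in view belongs to the job. Of the things like the fixture, leave any that is brown, pink or yellow; of the rest the larger one is meant.

How it is judged:
By the outcome, as a careful person would: the job done as asked, in the order asked, and still so for the second after the job is handed in, while the arm keeps its last pose, push and grip.
It also fails if it takes over 67 s, if anything falls off the work surface, if the arm or the gripper's body presses on something with over 40 N, if the wrist force passes 120 N, or if a joint passes its speed limit or range.

## Working session

There is one attempt and no reset: what is moved stays moved. The work goes in short steps, Python scripts to look and compute and a shell command to move; the robot and the scene stay as the last step left them, time stands still between calls to the robot, and variables do not carry over. Pictures are saved under pics/ and viewed, at most 10 in all, crops included, and the job is handed in when it is done.

```bash
mkdir -p pics; ls; python3 - <<'E'
from plant import *
import cv2,numpy as np
s=read_state();print({k:np.round(v,3).tolist() for k,v in s.items()})
for n in("scene","top"):
    c=camera(n);cv2.imwrite(f"pics/{n}0.png",c["img"][...,::-1]);np.savez(f"{n}0.npz",**c)
    print(n,c["fx"],c["fy"],c["cx"],c["cy"],np.round(c["view"],3).tolist(),[k for k in c])
a=[cv2.imread(f"pics/{n}0.png") for n in("scene","top")]
E
```

```text
pics
{'time': 0.0, 'qpos': [1.205, 0.469, -0.049, 1.534, 0.024, 1.141, -0.082], 'dq': [-0.001, 0.0, 0.0, 0.003, 0.003, -0.001, 0.001], 'tau': [-0.0, -51.031, -0.047, -23.771, 0.011, 0.008, 0.0], 'ee_pos': [0.223, -0.637, 0.249], 'orientation': [[0.944, 0.331, -0.001], [0.331, -0.944, 0.002], [-0.0, -0.002, -1.0]], 'contact_force': [0.168, -0.244, -0.628], 'wrist_torque': [-0.028, -0.019, 0.027], 'grip_force': 0.0, 'finger_gap': 0.997}
scene 414.56323365993535 414.56323365993535 253.89284229748347 189.75013852864515 [[-0.909, -0.416, -0.014, 0.508], [0.279, -0.635, 0.721, -0.141], [-0.309, 0.652, 0.693, -0.99], [0.0, 0.0, 0.0, 1.0]] ['img', 'fx', 'fy', 'cx', 'cy', 'view']
top 482.11325264822773 482.11325264822773 254.4980779548454 189.21959203200026 [[0.02, -0.999, -0.026, 0.107], [0.986, 0.015, 0.165, -0.538], [-0.165, -0.029, 0.986, -1.146], [0.0, 0.0, 0.0, 1.0]] ['img', 'fx', 'fy', 'cx', 'cy', 'view']
```

View pics/top0.png

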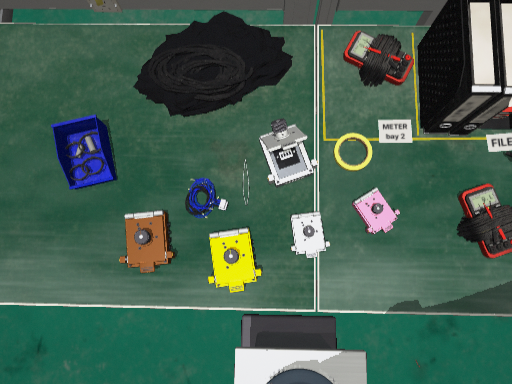

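View pics/scene0.png

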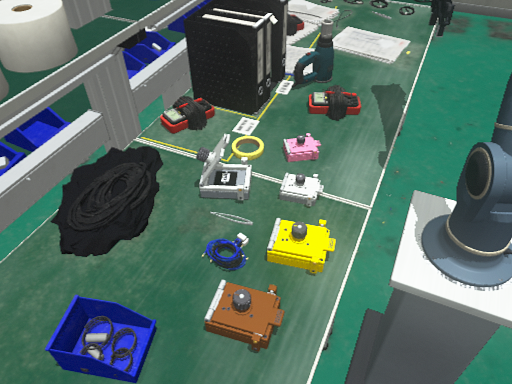

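In the top view, the fixtures are brown (147,240), yellow (233,258), pink (376,210), a small white one (309,233) and a grey one with an open cover (287,152). The brown, yellow and pink ones are excluded. Of the two left, the open grey one at (287,152) is larger, so it should be the one meant. I'll confirm with an enlarged crop.

```bash
python3 - <<'E'
import cv2,numpy as np
t=cv2.imread("pics/top0.png")[110:195,245:330];s=cv2.imread("pics/scene0.png")[125:210,180:265]
cv2.imwrite("pics/crop0.png",np.hstack([cv2.resize(i,(400,400),interpolation=cv2.INTER_CUBIC) for i in(t,s)]))
E
```

```text
(no output)
```

View pics/crop0.png

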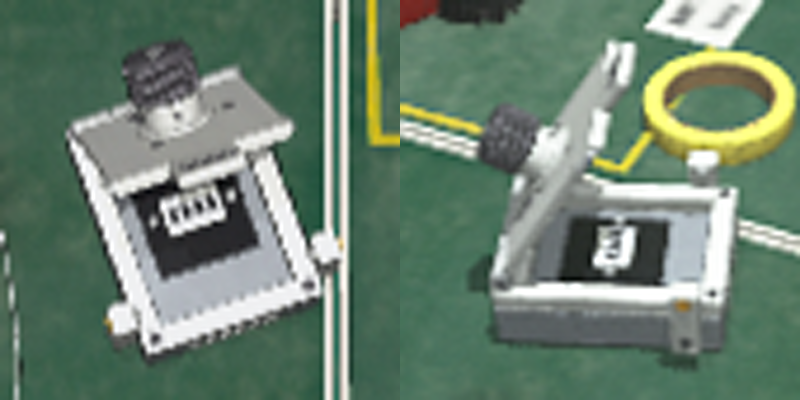

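The crop shows the grey block with an aluminium rim, two white cheeks and the cover standing open, with the dark cap on it. It is clearly larger than the small white fixture, so it is the one. Next I'll fit its pose from the rim corners, cheeks, cap and tab in both views.

```bash
cat >h.py <<'E'
import numpy as np,cv2
from scipy.optimize import least_squares
def proj(c,P):
    P=np.atleast_2d(P);V=np.array(c["view"]);q=P@V[:3,:3].T+V[:3,3]
    return np.c_[c["cx"]+c["fx"]*q[:,0]/-q[:,2],c["cy"]-c["fy"]*q[:,1]/-q[:,2]]
def fixpt(p,L):
    c,s=np.cos(p[2]),np.sin(p[2]);L=np.atleast_2d(L)
    return np.c_[p[0]+c*L[:,0]-s*L[:,1],p[1]+s*L[:,0]+c*L[:,1],L[:,2]]
def cov(th,d,h,y=0): # d from hinge, h above plane
    return [.060-d*np.cos(th)+h*np.sin(th),y,.048+d*np.sin(th)+h*np.cos(th)]
E
python3 - <<'E'
from h import *
C={n:dict(np.load(n+"0.npz")) for n in("top","scene")}
k=85/400
T={"FL":(150,345),"FR":(325,288),"cL":(123,318),"cR":(326,247),"cap":(160,75),"tab":(208,170)}
S={"BL":(495,290),"FL":(727,315),"FR":(738,190),"cL":(683,300),"cR":(705,157),"cap":(510,135),"tab":(622,58)}
def L(n,th):
    d={"FL":[-.065,.05,.042],"FR":[-.065,-.05,.042],"BL":[.065,.05,.042],"cL":[-.045,.058,.058],"cR":[-.045,-.058,.058],"cap":cov(th,.058,.032),"tab":cov(th,.134,.004)}
    return d[n]
def res(p):
    r=[]
    for c,D,o in(("top",T,(245,110)),("scene",S,(180-85,125))):
        for n,u in D.items():
            r.append(proj(C[c],fixpt(p,L(n,p[3])))[0]-(np.array(u)*k+o))
    return np.ravel(r)
s=least_squares(res,[.66,0,.3,1.2],loss="soft_l1")
print(s.x,s.cost);print(np.round(res(s.x).reshape(-1,2),1).tolist())
for n in("cap","tab"):print(n,fixpt(s.x,L(n,s.x[3])))
E
```

```text
[0.62374775 0.03835484 0.35453011 1.00770246] 11.096104476784971
[[-0.7, 2.6], [0.0, 1.6], [-0.6, 0.7], [0.7, 0.4], [0.5, 0.6], [0.4, -0.1], [-0.8, 0.4], [-1.2, -2.9], [-0.5, -1.0], [0.1, -2.3], [-0.5, -0.5], [-0.3, 0.3], [-0.8, 2.2]]
cap [[0.67635771 0.05782951 0.114127  ]]
tab [[0.61610701 0.03552646 0.16344664]]
```

The fit gives fixture centre (0.624, 0.038), yaw 20.3° and cover 1.0 rad, with residuals of 3 px or less. The shut cap would be about 0.63 m from the base, which is in reach. I'll add a helper that works out shifts in tool axes.

```bash
cat >>h.py <<'E'
from plant import read_state
FIX=[.6237,.0384,.3545]
def go(target):
    "shift (cm, tool axes) from the measured TCP to a fixture-frame target"
    s=read_state();R=np.array(s["orientation"]);w=fixpt(FIX,target)[0]
    y=np.degrees(np.arctan2(R[1,0],R[0,0])-FIX[2])
    print("t",round(s["time"],2),"shift",np.round(100*R.T@(w-s["ee_pos"]),2),"yaw-err",round(y,1),"tilt",np.round(R[:2,2],3),"F",np.round(s["contact_force"],1),"q7",round(s["qpos"][6],2),"gap",round(s["finger_gap"],2))
E
python3 -c "
from h import *
go([.036,0,.25])"
```

```text
t 0.1 shift [ 6.374e+01 -5.052e+01  2.000e-02] yaw-err -1.0 tilt [-0.001  0.002] F [ 0.6 -0.   0.4] q7 -0.08 gap 1.0
```

```bash
python3 -m crank '[[[4,-3.2,0,-1,0],[4,-3.2,0,0,0],[4,-3.2,0,0,0],[4,-3.2,0,0,0],[4,-3.2,0,0,0]]]' 40
python3 -m crank '[[[4,-3.2,0,0,0],[4,-3.2,0,0,0],[4,-3.2,0,0,0],[4,-3.2,0,0,0],[4,-3.2,0,0,0]]]'
python3 -c "
from h import *
go([.036,0,.25])"
```

```text
time: 0.72
ee_pos: [0.3565, -0.4164, 0.25]
orientation: [[0.938, 0.347, -0.0], [0.347, -0.938, 0.0], [-0.0, -0.0, -1.0]]
contact_force: [1.7, -0.3, -0.7]
finger_gap: -0.001
grip_force: 0.0
time: 1.35
ee_pos: [0.4884, -0.1972, 0.2501]
orientation: [[0.938, 0.347, -0.0], [0.347, -0.938, -0.0], [-0.0, -0.0, -1.0]]
contact_force: [0.6, -0.2, -0.2]
finger_gap: -0.002
grip_force: 0.0
t 1.35 shift [ 24.46 -17.41   0.  ] yaw-err -0.0 tilt [-0. -0.] F [ 0.6 -0.2 -0.2] q7 -0.99 gap -0.0
```

```bash
python3 -m crank '[[[4,-3.2,0,0,0],[4,-3.2,0,0,0],[4,-3.2,0,0,0],[4,-3.2,0,0,0],[4,-3,0,0,0]]]'
python3 -m crank '[[[4.4,-1.6,0,0,0],[0,0,0,0,0]]]'
python3 - <<'E'
from h import *
from plant import camera
go([.036,0,.174])
c=camera("wrist");t=camera("top");s=camera("scene");np.savez("w1.npz",**c)
o=cv2.resize(np.vstack([t["img"][90:210,230:340],]),(400,436))
o2=cv2.resize(s["img"][100:220,170:280],(400,436))
cv2.imwrite("pics/w1.png",c["img"][...,::-1]);cv2.imwrite("pics/ts1.png",np.hstack([o,o2])[...,::-1])
E
```

```text
time: 1.98
ee_pos: [0.6212, 0.0203, 0.2499]
orientation: [[0.938, 0.347, -0.001], [0.347, -0.938, -0.0], [-0.001, 0.0, -1.0]]
contact_force: [0.3, -1.1, 0.5]
finger_gap: -0.002
grip_force: 0.0
time: 2.22
ee_pos: [0.6575, 0.0532, 0.2492]
orientation: [[0.936, 0.352, -0.001], [0.352, -0.936, 0.002], [0.0, -0.003, -1.0]]
contact_force: [-0.6, -0.8, 0.1]
finger_gap: 0.003
grip_force: 0.0
t 2.23 shift [-0.09  0.23  7.52] yaw-err 0.3 tilt [-0.001  0.002] F [-0.6 -0.8  0.1] q7 -1.51 gap 0.0
```

View pics/ts1.png

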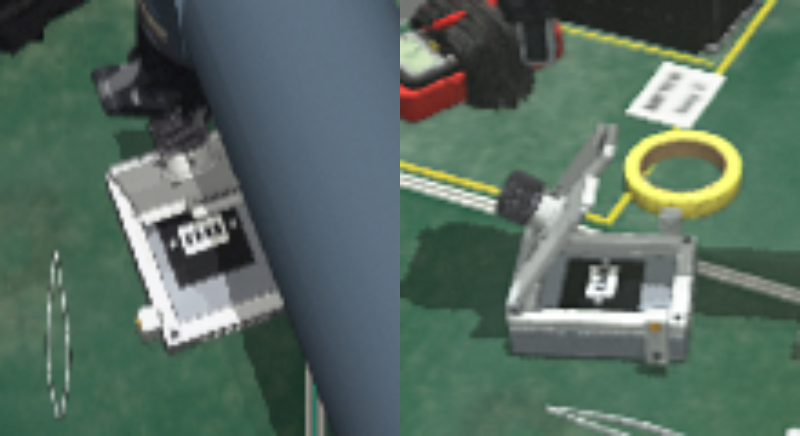

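View pics/w1.png

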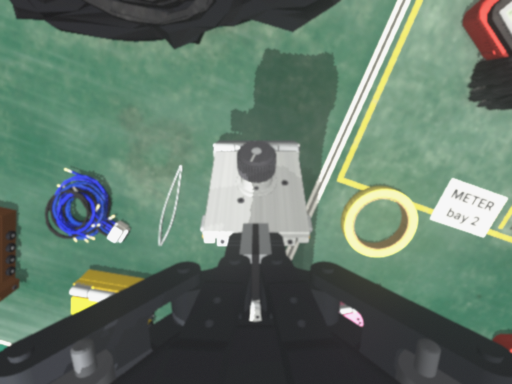

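The wrist view shows the cover square to the tool: hinge edge at row 148, columns 213–299, cap top at about (256,155), and fingertips at (255,235) in line with the tab. I'll check the fit against this view.

```bash
python3 - <<'E'
from h import *
w=dict(np.load("w1.npz"));T={n:dict(np.load(n+"0.npz")) for n in("top","scene")}
for th in(.95,1.008,1.06):
    print(th,np.round(proj(w,fixpt(FIX,[cov(th,.058,.032),cov(th,.058,.044),cov(th,.11,.004,.055),cov(th,.11,.004,-.055),cov(th,.134,.004),[.0352,0,.231]])),0).tolist())
E
python3 -m crank '[[[0,0.2,2.5,0,0],[0,0,2.5,0,0],[0,0,1.5,0,0],[0,0,0,0,0]]]'
```

```text
0.95 [[258.0, 169.0], [258.0, 160.0], [196.0, 233.0], [319.0, 234.0], [258.0, 259.0], [259.0, 243.0]]
1.008 [[258.0, 165.0], [258.0, 155.0], [195.0, 229.0], [321.0, 230.0], [258.0, 254.0], [259.0, 243.0]]
1.06 [[258.0, 162.0], [258.0, 151.0], [194.0, 225.0], [322.0, 226.0], [258.0, 249.0], [259.0, 243.0]]
time: 2.88
ee_pos: [0.6563, 0.0462, 0.1844]
orientation: [[0.938, 0.346, -0.002], [0.346, -0.938, -0.001], [-0.002, -0.0, -1.0]]
contact_force: [0.1, 0.6, 0.1]
finger_gap: 0.001
grip_force: 0.0
```

```bash
python3 -m crank '[[[-1.2,0,0.4,0,0],[-1,0,0,0,0],[-1,0,0,0,0],[-1,0,0.8,0,0],[-1.1,0,0.8,0,0]]]'
python3 -m crank '[[[-0.9,0,1,0,0],[-0.9,0,1,0,0],[-0.7,0,1.1,0,0],[-0.6,0,1.2,0,0],[0,0,0,0,0]]]'
python3 - <<'E'
from h import *
from plant import camera
go([-.049,0,.1221])
s=camera("scene");w=camera("wrist")
o=cv2.resize(s["img"][100:220,150:270],(400,400));o2=cv2.resize(w["img"][84:384,106:406],(400,400))
cv2.imwrite("pics/c2.png",np.hstack([o,o2])[...,::-1])
E
```

```text
time: 3.5
ee_pos: [0.607, 0.0286, 0.165]
orientation: [[0.938, 0.347, 0.001], [0.347, -0.938, -0.0], [0.001, 0.0, -1.0]]
contact_force: [1.3, 0.3, 0.1]
finger_gap: -0.004
grip_force: 0.4
time: 4.12
ee_pos: [0.5771, 0.0178, 0.1209]
orientation: [[0.938, 0.347, -0.003], [0.347, -0.938, -0.0], [-0.003, -0.001, -1.0]]
contact_force: [0.0, 0.1, -0.0]
finger_gap: -0.001
grip_force: 0.2
t 4.12 shift [ 0.19 -0.31 -0.13] yaw-err -0.0 tilt [-0.003 -0.   ] F [ 0.   0.1 -0. ] q7 -1.52 gap -0.0
```

View pics/c2.png

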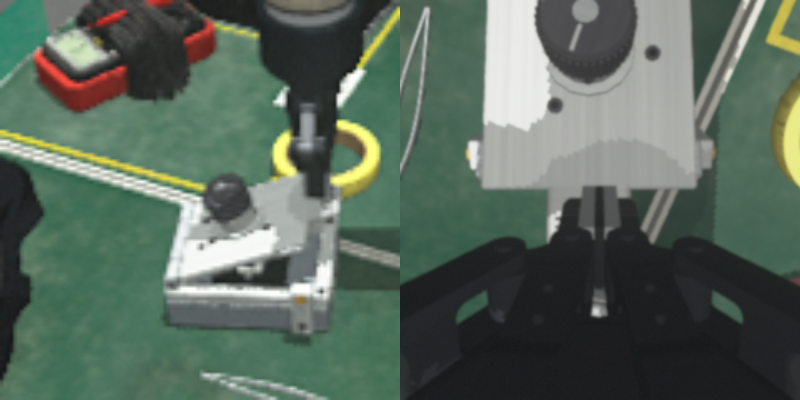

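The cover is following the tool and the fingertips are on the tab (right panel, about (597,200)). I'll continue down.

```bash
python3 -m crank '[[[-0.4,-0.2,1.3,0,0],[-0.3,0,1.3,0,0],[-0.2,0,0.6,0,0],[-0.1,0,0.5,0,0],[0,0,0.3,0,0]]]'
python3 -m crank '[[[0,0,0.3,0,0],[0,0,0.2,0,0],[0,0,0.2,0,0],[0,0,0.2,0,0]]]'
python3 -c "
from h import *
go([-.061,0,.071])"
```

```text
time: 4.85
ee_pos: [0.5683, 0.0167, 0.0822]
orientation: [[0.938, 0.347, -0.0], [0.347, -0.938, -0.0], [-0.0, -0.0, -1.0]]
contact_force: [1.1, -0.8, 6.4]
finger_gap: 0.0
grip_force: 3.0
time: 5.35
ee_pos: [0.5676, 0.0166, 0.0727]
orientation: [[0.938, 0.347, -0.001], [0.347, -0.938, -0.0], [-0.001, -0.0, -1.0]]
contact_force: [0.0, -0.2, -0.0]
finger_gap: 0.0
grip_force: 0.0
t 5.35 shift [-0.08 -0.1   0.17] yaw-err -0.0 tilt [-0.001 -0.   ] F [ 0.  -0.2 -0. ] q7 -1.55 gap 0.0
```

```bash
python3 -m crank '[[[0,0,0.1,0,0],[0,0,0.1,0,0]]]'; python3 -m crank '[[[0,0,0.1,0,0],[0,0,0,0,0]]]'
```

```text
time: 5.6
ee_pos: [0.5679, 0.0166, 0.0711]
orientation: [[0.938, 0.347, -0.001], [0.347, -0.938, -0.0], [-0.001, -0.0, -1.0]]
contact_force: [-1.8, -0.7, 2.7]
finger_gap: 0.0
grip_force: 1.8
time: 5.85
ee_pos: [0.5679, 0.0166, 0.071]
orientation: [[0.938, 0.347, -0.001], [0.347, -0.938, -0.001], [-0.001, 0.0, -1.0]]
contact_force: [-2.8, -1.2, 7.7]
finger_gap: -0.002
grip_force: 3.9
```

The cover bottomed with contact at a TCP height of 0.071, exactly the shut tab height. I'll raise the tool over the cap and unwind the wrist counter-clockwise, so that one grip covers the whole travel.

```bash
python3 -m crank '[[[0,0,-3,0,0],[0,0,-5,0,0],[3,0,0,0,0.65],[3.3,-0.1,0,0,0.65],[0,0,0,0,0.65]]]'
python3 -m crank '[[[0,0,0,-10,0.65],[0,0,0,-10,0.65],[0,0,0,0,0.65]]]'
python3 - <<'E'
from h import *
from plant import camera
go([.002,0,.080])
s=camera("scene");w=camera("wrist");np.savez("w3.npz",**w);np.savez("s3.npz",**s)
o=cv2.resize(s["img"][110:230,150:270],(400,400));o2=cv2.resize(w["img"][84:384,106:406],(400,400))
cv2.imwrite("pics/c3.png",np.hstack([o,o2])[...,::-1])
print(proj(w,fixpt(FIX,[[.002,0,.092]])),proj(s,fixpt(FIX,[[.002,0,.092],cov(0,.134,.004,0)])))
E
```

```text
time: 6.48
ee_pos: [0.6287, 0.0407, 0.1503]
orientation: [[0.937, 0.348, 0.002], [0.348, -0.937, 0.001], [0.002, -0.001, -1.0]]
contact_force: [-0.5, -0.9, -0.2]
finger_gap: 0.636
grip_force: 0.0
time: 6.85
ee_pos: [0.6262, 0.0388, 0.1499]
orientation: [[0.764, 0.645, -0.001], [0.645, -0.764, -0.0], [-0.001, -0.001, -1.0]]
contact_force: [0.1, -0.2, 0.6]
finger_gap: 0.651
grip_force: 0.0
t 6.85 shift [-0.02 -0.06  6.99] yaw-err 19.8 tilt [-0.001 -0.   ] F [ 0.1 -0.2  0.6] q7 -1.23 gap 0.65
[[254.00396502 214.87971089]] [[224.16355609 161.2507153 ]
 [253.12391586 173.70640363]]
```

View pics/c3.png

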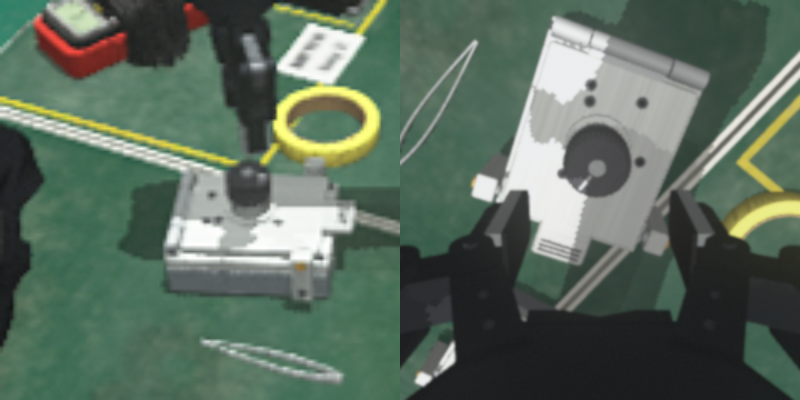

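The cover is shut and flush, and the cap hub is at about (597,167) in the right panel, nearly under the tool. I'll finish unwinding, then measure the cap in the wrist image from the turned-round side too, so that calibration bias cancels.

```bash
for i in 1 2 3; do :; done; python3 -m crank '[[[0,0,0,-10.6,0.65],[0,0,0,-10.6,0.65],[0,0,0,-10.6,0.65],[0,0,0,-10.6,0.65],[0,0,0,-10.6,0.65]]]' >/dev/null
python3 -m crank '[[[0,0,0,-10.6,0.65],[0,0,0,-10.6,0.65],[0,0,0,-10.6,0.65],[0,0,0,-10.6,0.65],[0,0,0,-10.6,0.65]]]' >/dev/null
python3 -m crank '[[[0,0,0,-10.6,0.65],[0,0,0,-10.6,0.65],[0,0,0,-10.6,0.65],[0,0,0,-10.6,0.65],[0,0,0,-10.6,0.65]]]' >/dev/null
python3 -m crank '[[[0,0,0,-10.6,0.65],[0,0,0,-10.6,0.65],[0,0,0,-10.6,0.65],[0,0,0,-10.6,0.65],[0,0,0,0,0.65]]]'
cat >cap.py <<'E'
from h import *
def world(c,u,z):
    f=lambda p:(proj(c,[p[0],p[1],z])[0]-u)
    return least_squares(f,[.62,.04]).x
def hub(c):
    g=cv2.cvtColor(c["img"],cv2.COLOR_RGB2GRAY)
    m=(g<95).astype(np.uint8);m[:150]=0;m[300:]=0
    p=proj(c,fixpt(FIX,[[.002,0,.093]]))[0]
    k=cv2.HoughCircles(cv2.resize(g,None,fx=3,fy=3,interpolation=cv2.INTER_CUBIC),cv2.HOUGH_GRADIENT,1,60,param1=100,param2=15,minRadius=60,maxRadius=100)
    k=k[0]/3;k=k[np.hypot(*(k[:,:2]-p).T)<20]
    return p,k
E
python3 - <<'E'
from cap import *
from plant import camera
go([.002,0,.080]);w=camera("wrist");np.savez("w4.npz",**w)
for f in("w3.npz","w4.npz"):
    c=dict(np.load(f));p,k=hub(c);print(f,p.round(1),k[:3].round(1).tolist(),[fixpt([0,0,-FIX[2]],[[*(world(c,q[:2],.093)-FIX[:2]),0]])[0].round(4) for q in k[:3]])
a=[cv2.resize(dict(np.load(f))["img"][165:255,205:305],(400,360),interpolation=cv2.INTER_CUBIC) for f in("w3.npz","w4.npz")]
cv2.imwrite("pics/c4.png",np.hstack(a)[...,::-1])
E
```

```text
time: 9.45
ee_pos: [0.6268, 0.0391, 0.1496]
orientation: [[-0.477, -0.879, -0.001], [-0.879, 0.477, 0.0], [0.001, 0.001, -1.0]]
contact_force: [0.3, -0.4, -0.4]
finger_gap: 0.65
grip_force: 0.0
t 9.45 shift [0.06 0.1  6.96] yaw-err -138.8 tilt [-0.001  0.   ] F [ 0.3 -0.4 -0.4] q7 1.83 gap 0.65
w3.npz [254.  215.4] [[253.8000030517578, 205.8000030517578, 25.799999237060547]] [array([0.0084, 0.0024, 0.    ])]
w4.npz [257.  212.8] [[255.8000030517578, 213.5, 25.600000381469727]] [array([ 0.0029, -0.0003,  0.    ])]
```

View pics/c4.png

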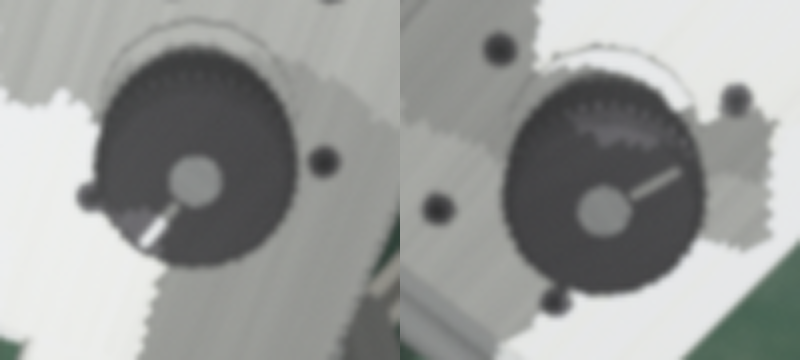

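```bash
python3 - <<'E'
from cap import *
P=[world(dict(np.load(f)),np.array(u),.0925) for f,u in(("w3.npz",(253.75,210.25)),("w4.npz",(256,217.75)))]
print(P)
m=np.mean(P,0);l=fixpt([0,0,-FIX[2]],[[*(m-FIX[:2]),0]])[0];print(l)
go([l[0],l[1],.0805])
E
```

```text
[array([0.62816402, 0.04149139]), array([0.62796331, 0.0420821 ])]
[0.00526795 0.00166144 0.        ]
t 9.5 shift [-0.29  0.01  6.93] yaw-err -138.9 tilt [-0.001 -0.   ] F [-0.3  0.2 -0.3] q7 1.83 gap 0.66
```

Both turned views agree on the cap axis at (0.628, 0.042). I'll shift there, take another 32° of unwind, descend and grip.

```bash
python3 -m crank '[[[-0.29,0,0,-10.6,0.65],[0,0,0,-10.6,0.65],[0,0,0,-10.6,0.65],[0,0,3,0,0.65],[0,0,2,0,0.65]]]'
python3 -m crank '[[[0,0,1.4,0,0.65],[0,0,0.95,0,0.65],[0,0,0,0,0.65]]]'
python3 -c "
from h import *
go([.0053,.0017,.076])"
```

```text
time: 10.12
ee_pos: [0.6281, 0.0414, 0.099]
orientation: [[0.058, -0.998, -0.001], [-0.998, -0.058, -0.001], [0.001, 0.001, -1.0]]
contact_force: [-0.0, -0.6, -0.3]
finger_gap: 0.651
grip_force: 0.0
time: 10.5
ee_pos: [0.6283, 0.0419, 0.0764]
orientation: [[0.061, -0.998, -0.001], [-0.998, -0.061, -0.0], [0.0, 0.001, -1.0]]
contact_force: [0.2, -0.4, 0.1]
finger_gap: 0.651
grip_force: 0.0
t 10.5 shift [0.01 0.03 0.04] yaw-err -106.8 tilt [-0.001 -0.   ] F [ 0.2 -0.4  0.1] q7 2.29 gap 0.65
```

```bash
python3 -m crank '[[[0,0,0,0,0.3],[0,0,0,0,0.3],[0,0,0,0,0.3],[0,0,0,0,0.3]]]' 40
cat >st.py <<'E'
from plant import read_state
import numpy as np
s=read_state();R=np.array(s["orientation"])
print("ST t",round(s["time"],2),"yaw",round(np.degrees(np.arctan2(R[1,0],R[0,0])),2),"q7",round(s["qpos"][6],3),"T",np.round(s["wrist_torque"],3),"F",np.round(s["contact_force"],1),"gap",round(s["finger_gap"],3),"grip",round(s["grip_force"],1),"pos",np.round(s["ee_pos"],4))
E
python3 st.py
```

```text
time: 11.0
ee_pos: [0.6278, 0.0421, 0.0778]
orientation: [[0.061, -0.998, -0.001], [-0.998, -0.061, -0.0], [0.0, 0.001, -1.0]]
contact_force: [-4.4, -1.4, 5.9]
finger_gap: 0.406
grip_force: 39.7
ST t 11.0 yaw -86.49 q7 2.292 T [-0.18   0.952 -0.035] F [-4.4 -1.4  5.9] gap 0.406 grip 39.7 pos [0.6278 0.0421 0.0778]
```

```bash
python3 -m crank '[[[0,0,0.01,8,0.3],[0,0,0.01,8,0.3],[0,0,0.01,8,0.3],[0,0,0.01,8,0.3],[0,0,0,0,0.3]]]' >/dev/null; python3 st.py
python3 -m crank '[[[0,0,0.01,8,0.3],[0,0,0.01,8,0.3],[0,0,0.01,8,0.3],[0,0,0.01,8,0.3],[0,0,0,0,0.3]]]' >/dev/null; python3 st.py
```

```text
ST t 11.62 yaw -118.44 q7 1.78 T [-0.257  0.948 -0.063] F [-4.4 -1.4  6.9] gap 0.407 grip 39.7 pos [0.6281 0.0421 0.0775]
ST t 12.25 yaw -150.43 q7 1.277 T [-0.465  0.89  -0.051] F [-4.4 -1.5  8.8] gap 0.409 grip 39.9 pos [0.6283 0.0418 0.0772]
```

```bash
python3 -m crank '[[[0,0,0.006,8,0.3],[0,0,0.006,8,0.3],[0,0,0.006,8,0.3],[0,0,0.006,8,0.3],[0,0,0,0,0.3]]]' >/dev/null; python3 st.py
python3 -m crank '[[[0,0,0.006,8,0.3],[0,0,0.006,8,0.3],[0,0,0.006,8,0.3],[0,0,0.006,6,0.3],[0,0,0,0,0.3]]]' >/dev/null; python3 st.py
python3 -m crank '[[[0,0,0.003,4,0.3],[0,0,0.003,4,0.3],[0,0,0.003,4,0.3],[0,0,0.003,4,0.3],[0,0,0,0,0.3]]]' >/dev/null; python3 st.py
python3 -m crank '[[[0,0,0.003,4,0.3],[0,0,0.003,4,0.3],[0,0,0.003,4,0.3],[0,0,0.003,4,0.3],[0,0,0,0,0.3]]]' >/dev/null; python3 st.py
```

```text
ST t 12.88 yaw 177.57 q7 0.783 T [-0.523  0.919 -0.025] F [-5.4 -2.6  7.2] gap 0.412 grip 39.9 pos [0.6284 0.0415 0.0769]
ST t 13.5 yaw 147.58 q7 0.327 T [-0.586  0.977 -0.079] F [-5.  -1.9  7.8] gap 0.412 grip 40.0 pos [0.6283 0.0412 0.0766]
ST t 14.12 yaw 131.59 q7 0.087 T [-0.647  1.12  -0.006] F [-4.4 -3.2  8.7] gap 0.412 grip 40.1 pos [0.6281 0.0411 0.0764]
ST t 14.75 yaw 115.59 q7 -0.152 T [-0.575  1.203 -0.042] F [-5.4 -2.4  8.7] gap 0.41 grip 40.1 pos [0.628  0.041  0.0763]
```

```bash
echo 'import sys;sys.exit(abs(s["wrist_torque"][2])>0.14)' >>st.py
python3 -m crank '[[[0,0,0.003,4,0.3],[0,0,0.003,4,0.3],[0,0,0,0,0.3]]]' >/dev/null; python3 st.py &&
python3 -m crank '[[[0,0,0.003,4,0.3],[0,0,0.003,4,0.3],[0,0,0,0,0.3]]]' >/dev/null && python3 st.py &&
python3 -m crank '[[[0,0,0.003,4,0.3],[0,0,0.003,4,0.3],[0,0,0,0,0.3]]]' >/dev/null && python3 st.py &&
python3 -m crank '[[[0,0,0.003,4,0.3],[0,0,0.003,4,0.3],[0,0,0,0,0.3]]]' >/dev/null && python3 st.py &&
python3 -m crank '[[[0,0,0.003,4,0.3],[0,0,0.003,4,0.3],[0,0,0,0,0.3]]]' >/dev/null && python3 st.py &&
python3 -m crank '[[[0,0,0.003,4,0.3],[0,0,0.003,4,0.3],[0,0,0,0,0.3]]]' >/dev/null && python3 st.py
```

```text
ST t 15.12 yaw 107.74 q7 -0.269 T [-0.976  1.113  0.597] F [-5.  -4.  10.7] gap 0.408 grip 40.2 pos [0.6282 0.0401 0.0763]True
```

The wrist torque jumped to 0.6 N m at yaw 107.7°, so the cap has bottomed. I'll back off in 1° steps to find the elastic wind-up.

```bash
python3 -m crank '[[[0,0,0,1,0.3],[0,0,0,0,0.3]]]' >/dev/null; python3 st.py
python3 -m crank '[[[0,0,0,-1,0.3],[0,0,0,0,0.3]]]' >/dev/null; python3 st.py
python3 -m crank '[[[0,0,0,-1,0.3],[0,0,0,0,0.3]]]' >/dev/null; python3 st.py
python3 -m crank '[[[0,0,0,-1,0.3],[0,0,0,0,0.3]]]' >/dev/null; python3 st.py
python3 -m crank '[[[0,0,0,-1,0.3],[0,0,0,0,0.3]]]' >/dev/null; python3 st.py
python3 -m crank '[[[0,0,0,-1,0.3],[0,0,0,0,0.3]]]' >/dev/null; python3 st.py
```

```text
ST t 15.38 yaw 106.87 q7 -0.283 T [-0.937  1.083  1.084] F [-4.8 -4.  10.2] gap 0.414 grip 40.2 pos [0.6281 0.0401 0.0763]
ST t 15.62 yaw 107.76 q7 -0.269 T [-0.941  1.119  0.681] F [-4.8 -3.7  9.3] gap 0.411 grip 40.2 pos [0.6282 0.0401 0.0763]
ST t 15.88 yaw 108.63 q7 -0.255 T [-0.842  1.117  0.16 ] F [-5.  -3.1 10. ] gap 0.406 grip 40.2 pos [0.6282 0.0401 0.0763]
ST t 16.12 yaw 109.59 q7 -0.241 T [-0.912  1.071  0.043] F [-4.7 -4.6 10.1] gap 0.408 grip 40.2 pos [0.6282 0.0401 0.0763]
ST t 16.38 yaw 110.59 q7 -0.226 T [-0.842  1.104  0.028] F [-5.4 -4.1  9.8] gap 0.412 grip 40.2 pos [0.6283 0.0401 0.0763]
ST t 16.62 yaw 111.59 q7 -0.211 T [-0.878  1.08   0.056] F [-4.9 -3.4  9. ] gap 0.406 grip 40.2 pos [0.6283 0.0401 0.0763]True
True
True
False
False
False
```

There was no slip: torque is linear at about 0.45 N m/° and crosses zero at yaw 108.8°, which is the bottom. The quarter turn should end at yaw 198.8° (−161.2°), so 87.2° more counter-clockwise.

```bash
python3 -m crank '[[[0,0,-0.01,-8.4,0.3],[0,0,-0.01,-8.4,0.3],[0,0,-0.01,-8.4,0.3],[0,0,-0.01,-8.4,0.3],[0,0,-0.01,-8.4,0.3]]]' >/dev/null; python3 st.py
python3 -m crank '[[[0,0,-0.01,-8.4,0.3],[0,0,-0.01,-8.4,0.3],[0,0,-0.01,-8.4,0.3],[0,0,-0.01,-8.4,0.3],[0,0,-0.01,-8.4,0.3]]]' >/dev/null
python3 -m crank '[[[0,0,0,-3.2,0.3],[0,0,0,0,0.3],[0,0,0,0,0.3]]]' >/dev/null;python3 st.py
python3 - <<'E'
from h import *
from plant import camera
s=camera("scene");w=camera("wrist")
o=cv2.resize(s["img"][110:230,150:270],(400,400));o2=cv2.resize(w["img"][84:384,106:406],(400,400))
cv2.imwrite("pics/c5.png",np.hstack([o,o2])[...,::-1])
E
```

```text
ST t 17.25 yaw 153.85 q7 0.421 T [-0.56   0.452 -0.067] F [-2.6 -3.2  6.2] gap 0.407 grip 39.9 pos [0.6291 0.0408 0.0767]
ST t 18.25 yaw -161.19 q7 1.108 T [-0.279  0.354  0.065] F [-1.5 -0.8  5.2] gap 0.413 grip 39.8 pos [0.6292 0.0419 0.0771]False
False
```

View pics/c5.png

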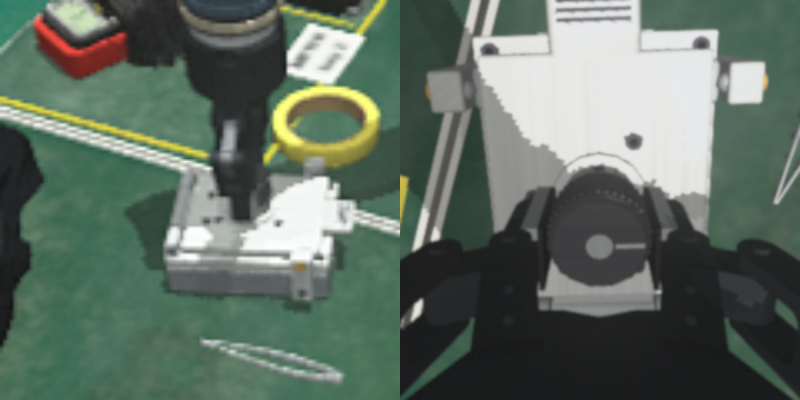

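The cover is shut, and the cap is held between the pads with its index line pointing right (620–645, 245). The line's net turn of about 70° agrees with the expected 75°, allowing for perspective, so the cap did not slip in the grip. Handing in.

```bash
python3 -c "
from plant import close_job
print(close_job())"
```

```text
the job is handed in; nothing more can be done
None
```

The job is handed in: the cover is snapped shut, the cap was screwed to its stop and backed off 90°, and the gripper is still holding it at 40 N; it took about 18 s of the 67 s allowed.

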